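Stow the straightedge behind the peg

TASK

Put the loose wooden straightedge away in the three-sided rail bay by pushing it along the bench with the fingertips: angle one end in past the steel peg, slide it in behind the peg, then swing the other end in, until the straightedge lies full length inside the bay, flat against the back rail. Push gently, never grip or lift it, and leave the spool, jar and cup where they stand. Finish with the robot clear of everything.

Things in the scene. Friction and masses are not known exactly. Their poses are not given: they have to be found in the camera images.
- straightedge: The loose straightedge: a pale wooden bar with brass-capped ends, 260 mm long, 30 mm wide, 25 mm high, 0.2 to 0.35 kg, lying on the bench in front of the open side of the bay. Origin at the centre of its underside; its y axis runs along its length (towards the end that starts on the robot's left), x across its width, away from the robot, z up.
- left_end (a point): Centre of the end face of the straightedge that starts on the robot's left (+y), half-way up (12.5 mm). This end starts short of the peg, to the right of it, and is the one that must go in first.
- right_end (a point): Centre of the other end face of the straightedge (its -y end), half-way up (12.5 mm).
- bay: Fixed bay of three wooden rails on the bare bench (it has no floor), each 16 mm thick and 30 mm high, open on the side that faces the robot. Origin on the bench surface on the line across the open mouth; x points into the bay, y along the mouth to the robot's left, z up. In this frame the back rail's inner face is at x = 95 mm, the left rail's inner face at y = +160 mm, the right rail's inner face at y = -150 mm; the side rails run from x = 0 to x = 95 mm.
- peg: Fixed round steel peg, 22 mm in diameter and 50 mm high, standing upright in the mouth of the bay about 85 mm left of the bay's origin, so that the gap between it and the right rail is shorter than the straightedge. Origin at the centre of its foot.
- spool: Bystander: dark wooden thread spool, 54 mm in diameter, 58 mm high, standing beside or behind the bay. Origin at the centre of its underside.
- jar: Bystander: small amber glass jar, 56 mm in diameter, 70 mm high, standing beside or behind the bay. Origin at the centre of its underside.
- cup: Bystander: white cup, 64 mm in diameter, 75 mm high, standing beside or behind the bay. Origin at the centre of its underside.

How it is judged (in metres and radians):
At the end, for the whole second after the job is handed in: The straightedge lies at rest on the bench inside the bay, between the side rails, with each end within about 13 mm of touching the back rail; the bystanders are within 20 mm of where they started (x of left_end in the frame of bay between 0.067 and 0.095 m and y of left_end in the frame of bay between -0.155 and 0.165 m and x of right_end in the frame of bay between 0.067 and 0.095 m and y of right_end in the frame of bay between -0.155 and 0.165 m and height (world z) of straightedge below 0.005 m and angle between straightedge's own z axis and vertical below 0.08 rad and linear speed of straightedge below 0.01 m/s and distance of each of spool, jar, cup from where it was at the start of the episode below 0.02 m).
It fails at once if the straightedge was lifted or tipped off the bench (height (world z) of straightedge above 0.01 m or angle between straightedge's own z axis and vertical above 0.15 rad).
It fails at once if the straightedge was gripped or pressed down (over 25 N from the fingers while it leans on neither rail nor peg) (contact force between the fingers and straightedge above 25 N and contact force between straightedge and bay below 1 N and contact force between straightedge and peg below 1 N).
It fails at once if the straightedge was rammed (over 80 N from the fingers) (contact force between the fingers and straightedge above 80 N).
It fails at once if the spool, jar or cup was knocked out of its place (distance of any of spool, jar, cup from where it was at the start of the episode above 0.02 m or angle between any of spool, jar, cup's own z axis and vertical above 0.3 rad).
It also fails if it takes over 67 s, if anything falls off the work surface, if the arm or the gripper's body presses on something with over 40 N, if the wrist force passes 120 N, or if a joint passes its speed limit or range.

ROBOT

A 7-joint arm with a two-finger parallel gripper is mounted at the origin on the work surface. World frame = base frame: x ahead of the robot, y to its left, z up, the work surface at z = 0. Lengths are in m, angles in degrees, forces in N, time in s.
With the tool pointing down it reaches from about 0.4 to 0.9 m from the base axis. Payload 5.5 kg.
Tool frame: the origin (TCP) lies midway between the tips of the shut fingers; the grasp point (between the pads) lies r.hold_point_z behind it (r.hold_point_z is the distance from the TCP to the grasp point, in m); z points along the fingers, y is the direction in which the jaws open and shut (so a half turn about z gives the same grasp; the last joint's range is limited). The gripper opens to 85 mm and grips with 20 to 120 N. Pads are 22 mm wide; open, the fingers measure 114 mm over their backs; the gripper's body (76 mm by 85 mm) begins 54 mm behind the grasp point. The pads swing forward as they close: fully open they stand 13 mm farther back than shut.
Start: joints at [-52.242, 28.699, -24.465, 88.831, 12.651, 65.22, -12.049], TCP at [0.251, 0.6, 0.231] pointing down, gripper open.
Joint ranges: [-164.97, 164.97], [-17.58, 116.51], [-87.97, 89.64], [11.32, 138.91], [-80.73, 260.73], [10.89, 115.49], [-147.41, 147.41]. Speed limits (degrees/s): [147.25, 147.25, 180, 180, 180, 180, 180].

INTERFACE

Orientations are given as a 3x3 rotation matrix whose columns are the frame's x, y, z axes.
In Python, from plant import r gives the robot as it stands.
- The arm moves only by the tool arm_command, never from a script. Its argument "motion" is a list of rows, each an object with "dr": the turn, a rotation vector about the tool's x, y, z in degrees, a list of three; "travel": the shift along the tool's x, y, z in cm, a list of three; "grip": the opening in per cent of the stroke, from 0 (shut) to 100 (fully open). In form: [{"dr": [rx, ry, rz], "travel": [tx, ty, tz], "grip": grip}, ...]. A call has 1 to 12 rows; each row shifts and turns the commanded pose from where the row before left it, along the tool's axes as they then stand; what a row does not reach is not made up. A row lasts 1/12 s, in which the tool goes at most 41.7 mm and 7.16 degrees, less where a joint would pass 70% of its speed; a pose out of reach is approached as far as the arm can. A call is refused whole if a number of a shift passes 4.17 or a number of a turn 7.16, either way. A call with a gripper value outside its range is refused whole. The fingers move at their own pace and stop on an object; "newtons" is the grip in N (left out, the last holds). Time passes only in rows, so rows that do not move let the fingers close. It gives the time, the measured TCP pose, the force and the opening at its end, in the units of the state.
- r.get_state(): the state, without advancing time (a new reading comes with each control period).
- r.read_camera(name): name is "scene" or "top" or "wrist"; returns a dict with "img" (480x640x3 uint8, red, green, blue), "intrinsics" (3x3 intrinsics, pixels), "camera_from_world" (4x4, takes a point from world to camera coordinates). Camera axes: x right, y up, looking along -z (the intrinsics and any distortion apply to the point x, -y, -z); pixel columns grow to the right and rows downward; lengths in m; the calibration is good to about 2 mm. The wrist camera is an equidistant fisheye: a pixel r from the principal point sees the ray r / f radians off the axis. A picture is of the moment at which its call begins. There is no depth.
- r.hand_in(): hands the job in, once; it reports no verdict.
The state is a dict: "clock": time; "joints": joint angles; "joint_vel": joint speeds; "joint_torque": joint torques, N m; "ee_pos": TCP position; "tool_rot": TCP orientation; "ft_force": force on the tool from outside, world axes, zero at the start; "moment": the same for the moment, N m; "opening": finger opening in m.
Only numpy, scipy, OpenCV 4.12 (cv2) and the standard library are available. Lean on these libraries where they do the work, as an engineer would, in place of code of your own. Each camera call takes 0.05 s, during which the arm holds its last target.

## Working session

There is one attempt and no reset: what is moved stays moved. The work goes in short steps, Python scripts to look and compute and a tool call to move; the robot and the scene stay as the last step left them, time stands still between calls to the robot, and variables do not carry over. Pictures are saved under pics/ and viewed, and the job is handed in when it is done.

Besides the shell and the picture viewer there is one more tool, called as name([rows], argument=value, ...), one row to a line, values as JSON. arm_command: Moves the arm, as the interface text tells. Its arguments: {"type":"object","properties":{"motion":{"type":"array","items":{"type":"object","properties":{"dr":{"type":"array","items":{"type":"number"}},"travel":{"type":"array","items":{"type":"number"}},"grip":{"type":"number"}}}},"newtons":{"type":"number"}},"required":["motion"]}

```bash
ls; mkdir -p pics
python3 - <<'E'
from plant import r
import cv2
s=r.get_state()
for k,v in s.items(): print(k,v)
print(r.hold_point_z)
for n in("scene","top","wrist"):
    c=r.read_camera(n); cv2.imwrite(f"pics/{n}0.png",c["img"][:,:,::-1]); print(n,c["intrinsics"],c["camera_from_world"])
E
```

```text
pics
clock 0.0
joints [-52.24262676  28.75527115 -24.45379945  88.890395    12.6497993
  65.2227553  -12.049475  ]
joint_vel [ 0.00992354 -0.07101395  0.04263004  0.02612173  0.03791053  0.01636092
 -0.11500285]
joint_torque [ 3.92030561e-04 -5.69524527e+01 -5.81583738e+00 -2.80927849e+01
  1.08261657e-02  1.22969862e-02  8.62963930e-06]
ee_pos [0.25036127 0.59908495 0.23025189]
tool_rot [[-9.22710131e-01  3.85493563e-01 -8.52236410e-04]
 [ 3.85494496e-01  9.22708343e-01 -1.81851624e-03]
 [ 8.53393401e-05 -2.00649581e-03 -9.99997983e-01]]
ft_force [-0.05767561  0.0234023  -0.31248994]
moment [-0.02846554 -0.0327937  -0.02444981]
opening 0.08561775885206543
0.0187
scene [[596.6260613    0.         331.40777779]
 [  0.         596.6260613  244.40075057]
 [  0.           0.           1.        ]] [[-0.72105259  0.69250811  0.02270867  0.4001173 ]
 [-0.34804017 -0.39033633  0.85235297  0.20386808]
 [ 0.59912537  0.60668779  0.52247366 -1.53503529]
 [ 0.          0.          0.          1.        ]]
top [[446.32707376   0.         319.78093657]
 [  0.         446.32707376 235.1578765 ]
 [  0.           0.           1.        ]] [[-0.00164926 -0.99994581 -0.01027865  0.06339367]
 [ 0.99579521 -0.00258369  0.09157084 -0.62920889]
 [-0.09159243 -0.01008441  0.99574552 -0.8821743 ]
 [ 0.          0.          0.          1.        ]]
wrist [[371.64829954   0.         314.85662724]
 [  0.         371.64829954 239.77644113]
 [  0.           0.           1.        ]] [[ 0.38490565  0.92295463 -0.00154615 -0.64857836]
 [-0.87718135  0.36529448 -0.3116293   0.04063948]
 [-0.2870549   0.12130413  0.9502025  -0.37995432]
 [ 0.          0.          0.          1.        ]]
```

View pics/top0.png

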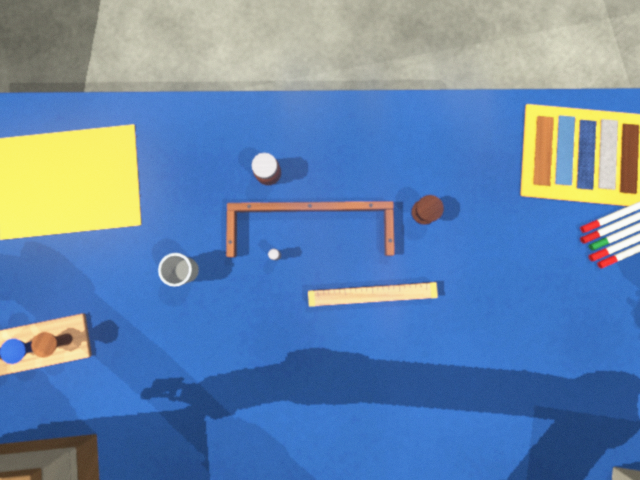

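View pics/scene0.png

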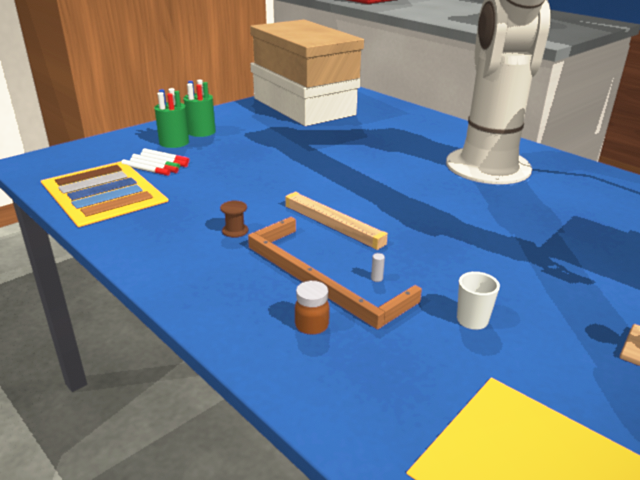

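The top view shows the bay opening towards the robot: side rails at columns ~231 and ~390, back rail at row ~206. The peg is at (274,254) and the straightedge runs from (308,299) to (438,290). The jar is at (265,168), the spool at (427,209) and the cup at (175,269). Next I'll measure these.

```bash
cat > h.py <<'E'
import numpy as np, cv2
from plant import r
def cast(c,uv,z):
    uv=np.atleast_2d(np.array(uv,float)); K=c["intrinsics"];T=c["camera_from_world"];R=T[:3,:3];t=T[:3,3]
    o=-R.T@t
    d=np.c_[(uv[:,0]-K[0,2])/K[0,0],-(uv[:,1]-K[1,2])/K[1,1],-np.ones(len(uv))]@R
    return (o+d*((z-o[2])/d[:,2])[:,None])
def proj(c,p):
    p=np.atleast_2d(p);K=c["intrinsics"];T=c["camera_from_world"]
    q=p@T[:3,:3].T+T[:3,3]
    return np.c_[K[0,2]-K[0,0]*q[:,0]/q[:,2],K[1,2]+K[1,1]*q[:,1]/q[:,2]]
def hsv(c): return cv2.cvtColor(c["img"],cv2.COLOR_RGB2HSV)
def bigc(m,n=1):
    cs,_=cv2.findContours(m,cv2.RETR_EXTERNAL,cv2.CHAIN_APPROX_NONE)
    return sorted(cs,key=cv2.contourArea,reverse=True)[:n]
def bar(c,roi=(200,190,250,130)):
    """straightedge by colour; ROI x,y,w,h in top view; returns pose in world from top face z=.025"""
    x,y,w,h=roi; H=hsv(c); m=cv2.inRange(H,(12,40,120),(32,200,255)); k=np.zeros_like(m);k[y:y+h,x:x+w]=m[y:y+h,x:x+w]
    k=cv2.morphologyEx(k,cv2.MORPH_CLOSE,np.ones((5,5)))
    ct=bigc(k)[0]; P=cast(c,ct[:,0,:],0.025)[:,:2]
    (cx,cy),(a,b),ang=cv2.minAreaRect((P*1000).astype(np.float32))
    box=cv2.boxPoints(((cx,cy),(a,b),ang))
    return k,np.array([cx,cy]),(a,b),box
E
python3 - <<'E'
from h import *
c=r.read_camera("top");H=hsv(c)
for p in [(312,299),(350,293),(380,291),(434,290),(310,206),(231,230),(390,230),(274,254)]: print(p,H[p[1],p[0]])
k,ce,s,b=bar(c);print(ce,s,b)
m=cv2.inRange(H,(0,90,60),(14,255,255)); k2=np.zeros_like(m);k2[195:262,222:400]=m[195:262,222:400]
ct=bigc(k2)[0];print(cv2.boundingRect(ct))
cv2.imwrite("pics/m0.png",cv2.resize(np.hstack([k[180:320,200:450],k2[180:320,200:450]]),None,fx=1.5,fy=1.5))
cr=c["img"][180:330,200:460,::-1];cv2.imwrite("pics/crop0.png",cv2.resize(cr,None,fx=3,fy=3,interpolation=cv2.INTER_CUBIC))
E
```

```text
(312, 299) [ 27 102 247]
(350, 293) [ 18  86 245]
(380, 291) [ 22  77 248]
(434, 290) [ 27 113 249]
(310, 206) [140  28 138]
(231, 230) [ 11 136 223]
(390, 230) [  9 119 207]
(274, 254) [170   3 239]
[510.76013184 -44.07408142] (30.830673217773438, 260.8408508300781) [[ 486.9191    85.07206]
 [ 503.8354  -175.21968]
 [ 534.6012  -173.22021]
 [ 517.6849    87.07152]]
(227, 202, 167, 55)
```

View pics/crop0.png

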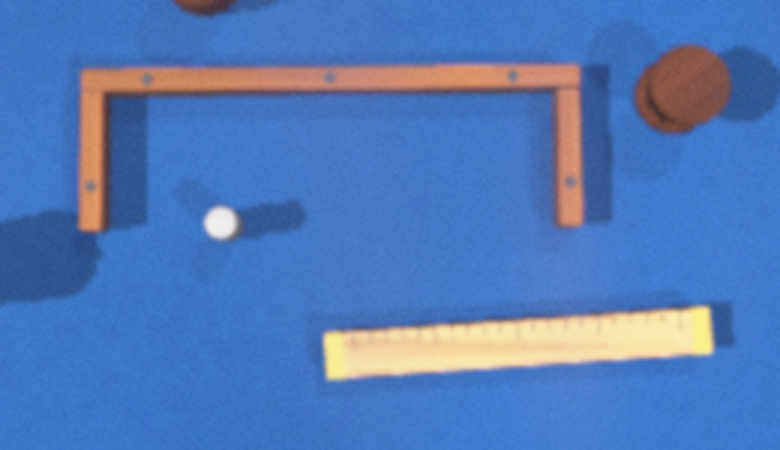

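View pics/m0.png

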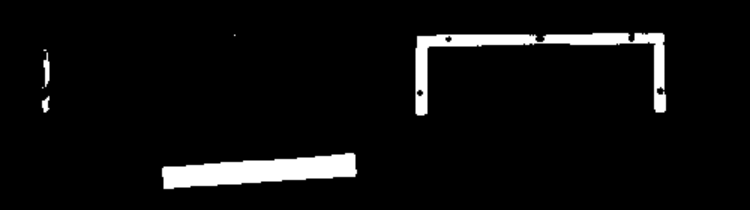

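Run:
```python
from h import *
c=r.read_camera("top");H=hsv(c)
m=cv2.inRange(H,(0,90,60),(14,255,255)); k2=np.zeros_like(m);k2[195:262,222:400]=m[195:262,222:400]
ct=bigc(k2)[0];P=cast(c,ct[:,0,:],.03)[:,:2]*1000
(cx,cy),sz,ang=cv2.minAreaRect(P.astype(np.float32));print(cx,cy,sz,ang);print(cv2.boxPoints(((cx,cy),sz,ang)))
# back rail outer face fit
Pb=P[(ct[:,0,1]<205)];print(np.polyfit(Pb[:,1],Pb[:,0],1))
m=cv2.inRange(H,(0,0,150),(180,60,255));k=np.zeros_like(m);k[245:262,264:284]=m[245:262,264:284]
q=bigc(k)[0];(u,v),rad=cv2.minEnclosingCircle(q);print("peg px",u,v,rad,cast(c,(u,v),.05)*1000)
for n,p,z in(("jar",(265,165),.07),("spool",(429,207),.058),("cup",(175,269),.075)):print(n,cast(c,p,z)*1000)
```

```text
643.1812744140625 82.77766418457031 (108.82501983642578, 338.8842468261719) 0.5937439203262329
[[587.0158  251.64684]
 [590.5275  -87.21922]
 [699.34674 -86.09151]
 [695.835   252.77455]]
[-5.01225728e-03  6.96329155e+02]
peg px 273.3235168457031 253.80882263183594 5.455279350280762 [[590.40341197 154.34685289  50.        ]]
jar [[765.45861836 169.95698247  70.        ]]
spool [[ 682.22053386 -154.98542293   58.        ]]
cup [[560.20008639 341.41548691  75.        ]]
```

Bay origin in world is about (587.5, 77) mm, rotated by about 0.5°, and the inner faces are at x≈682, y≈237 and y≈-73. The peg is at (590, 155). The outline and the bar size agree with the given sizes to about 1 px.

Plan:
1. Push the near side with open fingers set about 17° off, so the left end swings in between the peg and the right rail.
2. Push the right end along behind the peg.
3. Swing the right end in.

I'll move over first.

arm_command([
  {"dr": [0, 0, -5.7], "travel": [0, 0, 0], "grip": 60},
  {"dr": [0, 0, 0], "travel": [-2.3, -3.3, 0], "grip": 60},
  {"dr": [0, 0, 0], "travel": [-2.3, -3.3, 0], "grip": 60},
  {"dr": [0, 0, 0], "travel": [-2.3, -3.3, 0], "grip": 60},
  {"dr": [0, 0, 0], "travel": [-2.3, -3.3, 0], "grip": 60},
  {"dr": [0, 0, 0], "travel": [-2.3, -3.3, 0], "grip": 60},
  {"dr": [0, 0, 0], "travel": [-2.3, -3.3, 0], "grip": 60},
  {"dr": [0, 0, 0], "travel": [-2.3, -3.3, 0], "grip": 60},
  {"dr": [0, 0, 0], "travel": [-2.3, -3.3, 0], "grip": 60},
  {"dr": [0, 0, 0], "travel": [-2.3, -3.3, 0], "grip": 60},
  {"dr": [0, 0, 0], "travel": [-2.3, -3.3, 0], "grip": 60},
  {"dr": [0, 0, 0], "travel": [-2.3, -3.3, 0], "grip": 60},
], newtons=20)

```text
clock: 1.25
ee_pos: [0.3868, 0.1768, 0.2316]
tool_rot: [[-0.956, 0.292, 0.001], [0.292, 0.956, 0.0], [-0.001, 0.001, -1.0]]
ft_force: [0.6, 0.0, -0.4]
opening: 0.0514
```

arm_command([
  {"travel": [-1.9, -2.9, 0], "dr": [0, 0, 0], "grip": 60},
  {"travel": [-1.9, -2.9, 0], "dr": [0, 0, 0], "grip": 60},
  {"travel": [-1.9, -2.9, 0], "dr": [0, 0, 0], "grip": 60},
  {"travel": [-1.9, -2.9, 0], "dr": [0, 0, 0], "grip": 60},
  {"travel": [-1.9, -2.9, 0], "dr": [0, 0, 0], "grip": 60},
  {"travel": [-1.9, -2.9, 0], "dr": [0, 0, 0], "grip": 60},
  {"travel": [0, 0, 4], "dr": [0, 0, 0], "grip": 60},
  {"travel": [0, 0, 4], "dr": [0, 0, 0], "grip": 60},
  {"travel": [0, 0, 4], "dr": [0, 0, 0], "grip": 60},
  {"travel": [0, 0, 4], "dr": [0, 0, 0], "grip": 60},
  {"travel": [0, 0, 4], "dr": [0, 0, 0], "grip": 60},
  {"travel": [0, 0, 0], "dr": [0, 0, 0], "grip": 60},
])

```text
clock: 2.25
ee_pos: [0.4374, -0.0208, 0.0235]
tool_rot: [[-0.956, 0.292, -0.017], [0.292, 0.957, 0.0], [0.016, -0.005, -1.0]]
ft_force: [-1.7, 0.6, -0.7]
opening: 0.0513
```

Run:
```python
from h import *
print(r.get_state()["ee_pos"])
for n in("wrist","scene","top"):
    c=r.read_camera(n); cv2.imwrite(f"pics/{n}1.png",c["img"][:,:,::-1])
```

```text
[ 0.43742085 -0.0207988   0.02347586]
```

View pics/wrist1.png

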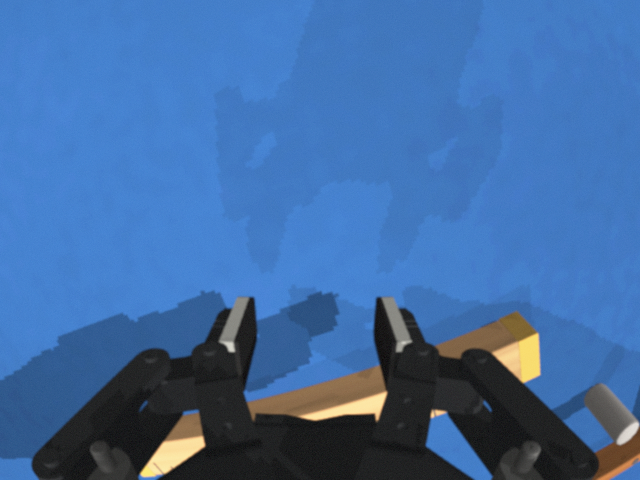

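View pics/top1.png

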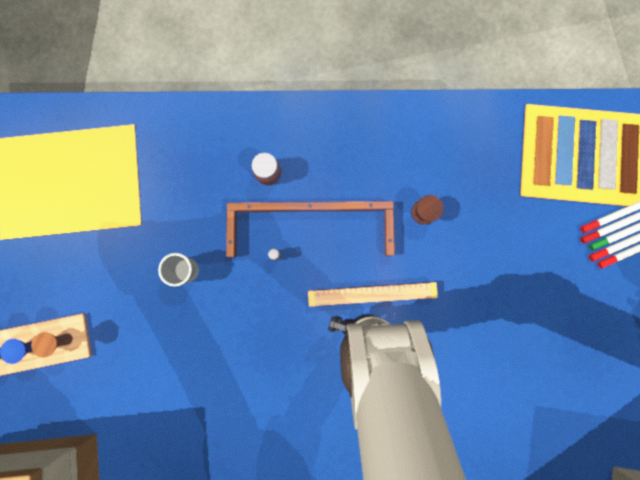

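View pics/scene1.png

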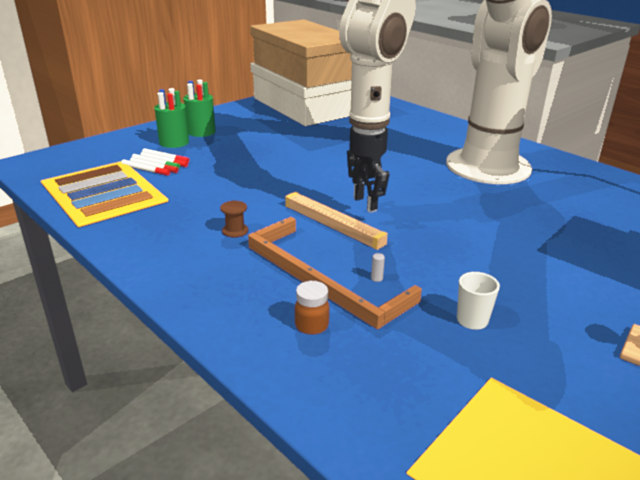

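arm_command([
  {"travel": [-1.0, 0, 0], "dr": [0, -0.9, 0], "grip": 60},
  {"travel": [-0.8, 0, 0.0], "dr": [0, 0, 0], "grip": 60},
  {"travel": [0, 0, 0], "dr": [0, 0, 0], "grip": 60},
])

```text
clock: 2.65
ee_pos: [0.4671, -0.0269, 0.0348]
tool_rot: [[-0.956, 0.292, 0.024], [0.292, 0.956, -0.005], [-0.025, 0.002, -1.0]]
ft_force: [1.2, -0.3, -1.1]
opening: 0.0514
```

arm_command([
  {"travel": [0, 0, 0], "dr": [0, 0.9, 0], "grip": 60},
  {"travel": [0, 0, 0.0], "dr": [0, 0, 0], "grip": 60},
  {"travel": [0, 0, 0], "dr": [0, 0, 0], "grip": 60},
  {"travel": [0, 0, 0], "dr": [0, 0, 0], "grip": 60},
])

```text
clock: 2.98
ee_pos: [0.4619, -0.0263, 0.0316]
tool_rot: [[-0.956, 0.292, 0.0], [0.292, 0.956, 0.0], [-0.0, 0.0, -1.0]]
ft_force: [-0.2, -0.3, -0.1]
opening: 0.0512
```

arm_command([
  {"travel": [0, 0, 1.3], "dr": [0, 0, 0], "grip": 60},
  {"travel": [0, 0, 1.2], "dr": [0, 0, 0], "grip": 60},
  {"travel": [0, 0, 0], "dr": [0, 0, 0], "grip": 60},
  {"travel": [-0.4, 0, 0], "dr": [0, 0, 0], "grip": 60},
  {"travel": [-0.4, 0, 0], "dr": [0, 0, 0], "grip": 60},
  {"travel": [-0.4, 0, 0], "dr": [0, 0, 0], "grip": 60},
  {"travel": [-0.4, 0, 0], "dr": [0, 0, 0], "grip": 60},
  {"travel": [-0.4, 0, 0], "dr": [0, 0, 0], "grip": 60},
  {"travel": [-0.4, 0, 0], "dr": [0, 0, 0], "grip": 60},
  {"travel": [-0.4, 0, 0], "dr": [0, 0, 0], "grip": 60},
  {"travel": [-0.4, 0, 0], "dr": [0, 0, 0], "grip": 60},
  {"travel": [0, 0, 0], "dr": [0, 0, 0], "grip": 60},
])

```text
clock: 3.98
ee_pos: [0.494, -0.0359, 0.0066]
tool_rot: [[-0.956, 0.292, 0.002], [0.292, 0.956, -0.0], [-0.002, 0.0, -1.0]]
ft_force: [-0.9, 0.9, 0.1]
opening: 0.0513
```

```bash
cat >> h.py <<'E'
def look(tag,roi=(200,190,250,130)):
    c=r.read_camera("top"); s=r.get_state()
    k,ce,sz,b=bar(c,roi); b=b[np.argsort(b[:,1])]; R=b[:2].mean(0);L=b[2:].mean(0)
    d=L-R; print("tcp",np.round(s["ee_pos"]*1000,1),"bar",ce.round(1),np.round(sz,1),"L",L.round(1),"R",R.round(1),"phi",round(np.degrees(np.arctan2(d[0],d[1])),1),"t",s["clock"])
    cv2.imwrite(f"pics/{tag}.png",cv2.resize(c["img"][180:340,200:460,::-1],None,fx=3,fy=3,interpolation=cv2.INTER_CUBIC))
E
python3 -c "
from h import *
look('a1')"
```

```text
tcp [493.8 -36.    6.5] bar [528.6 -51.5] [259.6  29.8] L [531.   78.3] R [ 526.3 -181.2] phi 1.0 t 4.0333
```

View pics/a1.png

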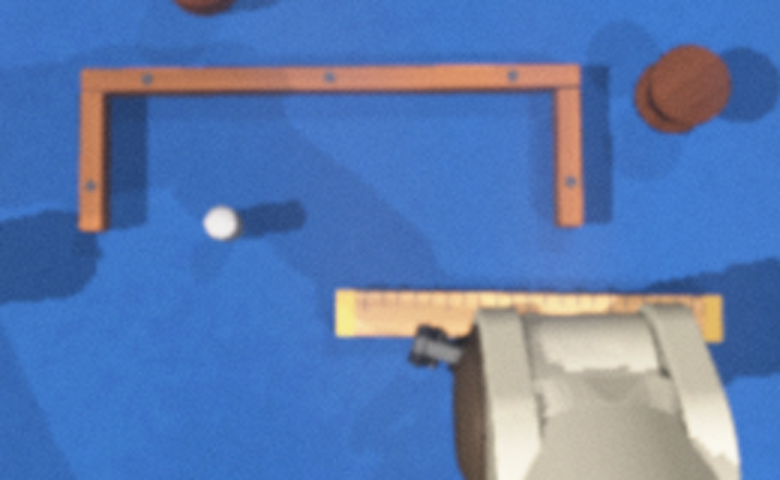

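The bar moved 18 mm forward but turned only 5°, because the contact is too near the middle. I'll back off, shift about 5 cm left and push nearer the left end.

arm_command([
  {"travel": [1.0, 0, 0], "dr": [0, 0, 0], "grip": 60},
  {"travel": [1.2, 0, 0], "dr": [0, 0, 0], "grip": 60},
  {"travel": [0, 2.5, 0], "dr": [0, 0, 0], "grip": 60},
  {"travel": [0, 2.5, 0], "dr": [0, 0, 0], "grip": 60},
  {"travel": [-0.4, 0, 0], "dr": [0, 0, 0], "grip": 60},
  {"travel": [-0.4, 0, 0], "dr": [0, 0, 0], "grip": 60},
  {"travel": [-0.4, 0, 0], "dr": [0, 0, 0], "grip": 60},
  {"travel": [-0.4, 0, 0], "dr": [0, 0, 0], "grip": 60},
  {"travel": [-0.4, 0, 0], "dr": [0, 0, 0], "grip": 60},
  {"travel": [-0.4, 0, 0], "dr": [0, 0, 0], "grip": 60},
  {"travel": [-0.4, 0, 0], "dr": [0, 0, 0], "grip": 60},
  {"travel": [0, 0, 0], "dr": [0, 0, 0], "grip": 60},
])

```text
clock: 5.03
ee_pos: [0.5141, 0.0095, 0.0065]
tool_rot: [[-0.956, 0.293, 0.001], [0.293, 0.956, -0.0], [-0.001, 0.0, -1.0]]
ft_force: [0.4, -0.9, -0.7]
opening: 0.0512
```

```bash
python3 -c "
from h import *
look('a2')"
```

```text
tcp [513.8   9.6   6.5] bar [ 526.5 -138.5] [95.8 29.2] L [532.1 -90.9] R [ 521.  -186.1] phi 6.6 t 5.0833
```

View pics/a2.png

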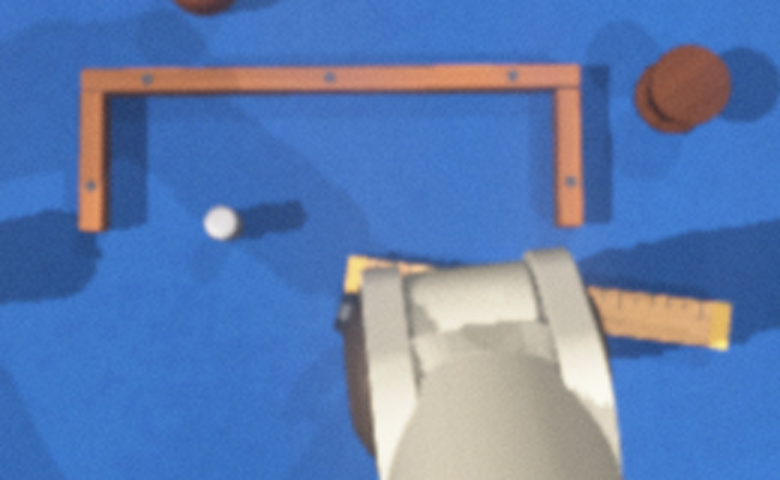

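arm_command([
  {"travel": [-0.4, 0.1, 0], "dr": [0, 0, 0], "grip": 60},
  {"travel": [-0.4, 0.1, 0], "dr": [0, 0, 0], "grip": 60},
  {"travel": [-0.4, 0.1, 0], "dr": [0, 0, 0], "grip": 60},
  {"travel": [-0.4, 0.1, 0], "dr": [0, 0, 0], "grip": 60},
  {"travel": [-0.4, 0.1, 0], "dr": [0, 0, 0], "grip": 60},
  {"travel": [-0.4, 0.1, 0], "dr": [0, 0, 0], "grip": 60},
  {"travel": [-0.4, 0.1, 0], "dr": [0, 0, 0], "grip": 60},
  {"travel": [0, 0, 0], "dr": [0, 0, 0], "grip": 60},
])

```text
clock: 5.75
ee_pos: [0.5431, 0.009, 0.0065]
tool_rot: [[-0.956, 0.292, 0.001], [0.292, 0.956, 0.0], [-0.001, 0.0, -1.0]]
ft_force: [-0.5, -0.7, 0.1]
opening: 0.0514
```

```bash
python3 -c "
from h import *
look('a3')"
```

```text
tcp [542.7   9.    6.5] bar [ 523.5 -141.4] [85.  31.4] L [ 535.  -100.5] R [ 512.  -182.3] phi 15.7 t 5.8
```

View pics/a3.png

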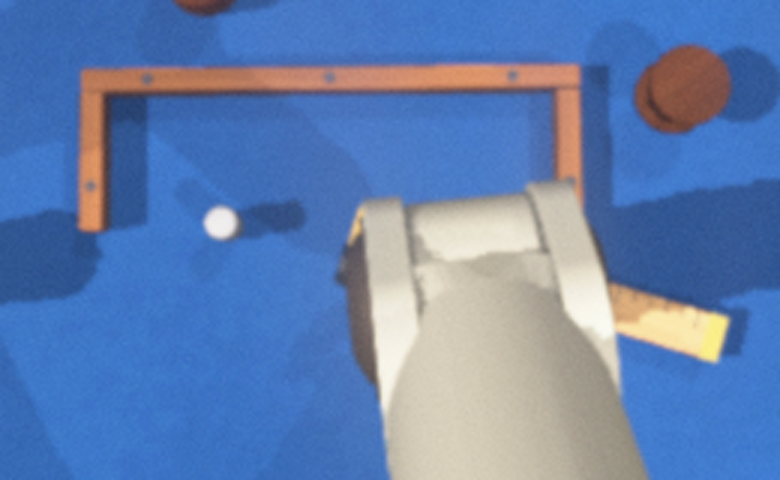

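arm_command([
  {"travel": [1.0, 0, 0], "dr": [0, 0, 0], "grip": 60},
  {"travel": [0, -2.1, 0], "dr": [0, 0, 0], "grip": 60},
  {"travel": [0, -2.1, 0], "dr": [0, 0, 0], "grip": 60},
  {"travel": [0, -2.1, 0], "dr": [0, 0, 0], "grip": 60},
  {"travel": [-0.4, 0, 0], "dr": [0, 0, 0], "grip": 60},
  {"travel": [-0.4, 0, 0], "dr": [0, 0, 0], "grip": 60},
  {"travel": [-0.4, 0, 0], "dr": [0, 0, 0], "grip": 60},
  {"travel": [-0.4, 0, 0], "dr": [0, 0, 0], "grip": 60},
  {"travel": [-0.4, 0, 0], "dr": [0, 0, 0], "grip": 60},
  {"travel": [0, 0, 0], "dr": [0, 0, 0], "grip": 60},
  {"travel": [2.0, 0, 0], "dr": [0, 0, 0], "grip": 60},
  {"travel": [3.5, 0, -1.5], "dr": [0, 0, 0], "grip": 60},
])

```text
clock: 6.8
ee_pos: [0.4834, -0.0383, 0.0203]
tool_rot: [[-0.956, 0.292, 0.004], [0.292, 0.956, -0.0], [-0.003, 0.001, -1.0]]
ft_force: [-0.3, -0.5, 0.4]
opening: 0.0512
```

```bash
python3 -c "
from h import *
look('a4')"
```

```text
tcp [472.7 -35.6  21.5] bar [547.8 -55.5] [260.1  55.8] L [586.4  68.7] R [ 509.2 -179.7] phi 17.3 t 6.85
```

View pics/a4.png

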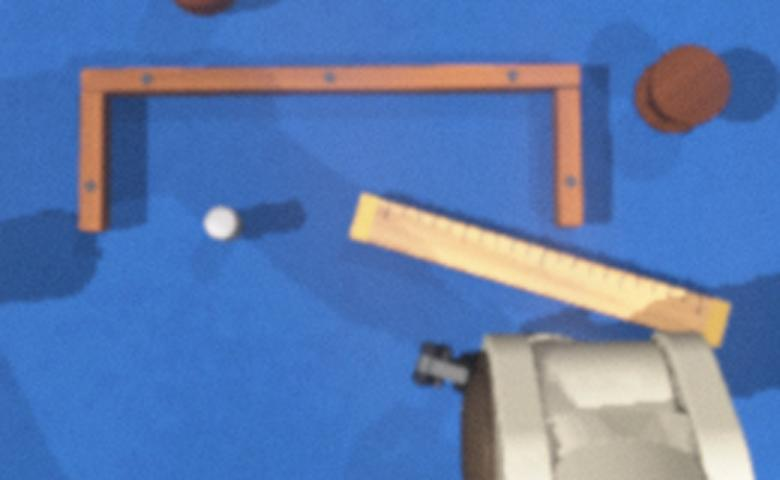

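```bash
sed -i 's/(12,40,120)/(12,62,110)/; s/MORPH_CLOSE,np.ones((5,5)))/MORPH_CLOSE,np.ones((3,3)))/' h.py; python3 -c "
from h import *
look('a4')
c=r.read_camera('top');print(cast(c,[(321.7,252.3),(439,287.3)],.025)*1000)"
```

```text
tcp [475.4 -36.2  21.4] bar [558.9 -58.9] [259.4  31.4] L [596.   65.3] R [ 521.7 -183.2] phi 16.6 t 6.9
[[ 594.53031108   58.23663155   25.        ]
 [ 523.11831118 -179.04123355   25.        ]]
```

Bar centre is (559, -59) at φ=16.6°. It clears the peg line by about 5 mm and the rail corner by about 16 mm, so it is aligned for sliding in. Next I'll shut the fingers, go round beyond the right end and push along the bar.

arm_command([
  {"travel": [0, 0, -2.5], "dr": [0, 0, 0], "grip": 0},
  {"travel": [0, 0, -2.5], "dr": [0, 0, 0], "grip": 0},
  {"travel": [-1.75, -3.3, 0], "dr": [0, 0, 0], "grip": 0},
  {"travel": [-1.75, -3.3, 0], "dr": [0, 0, 0], "grip": 0},
  {"travel": [-1.75, -3.3, 0], "dr": [0, 0, 0], "grip": 0},
  {"travel": [-1.75, -3.3, 0], "dr": [0, 0, 0], "grip": 0},
  {"travel": [-1.75, -3.3, 0], "dr": [0, 0, 0], "grip": 0},
  {"travel": [0, 0, 0], "dr": [0, 0, 0], "grip": 0},
  {"travel": [0, 0, 0], "dr": [0, 0, 0], "grip": 0},
  {"travel": [0, 0, 0], "dr": [0, 0, 0], "grip": 0},
])

```text
clock: 7.78
ee_pos: [0.5167, -0.2213, 0.0712]
tool_rot: [[-0.956, 0.292, 0.001], [0.292, 0.956, 0.0], [-0.001, 0.001, -1.0]]
ft_force: [-0.4, -0.4, 0.2]
opening: 0.0002
```

```bash
python3 -c "
from h import *
look('a5')
print(r.get_state()['joints'],r.get_state()['opening'])"
```

```text
tcp [ 516.5 -220.2   71.2] bar [559.6 -59.4] [259.6  30.8] L [597.3  64.8] R [ 521.8 -183.6] phi 16.9 t 7.8333
[ 21.16613395  29.83902005  -0.98892522 109.06964028   0.67097962
  41.09405471  92.90644368] 9.071109225675502e-05
```

View pics/a5.png

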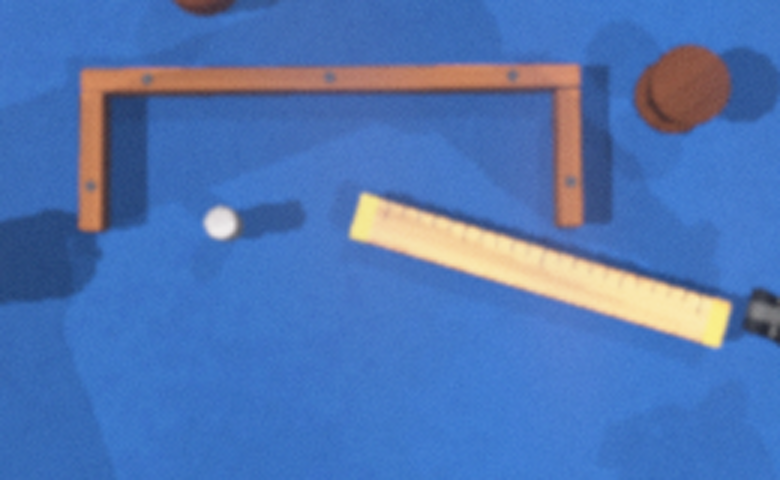

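arm_command([
  {"travel": [0.5, 0, 2.0], "dr": [0, 0, 0], "grip": 0},
  {"travel": [0, 0, 2.0], "dr": [0, 0, 0], "grip": 0},
  {"travel": [0, 0, 2.0], "dr": [0, 0, 0], "grip": 0},
  {"travel": [0, 1.0, 0], "dr": [0, 0, 0], "grip": 0},
  {"travel": [0, 0.6, 0], "dr": [0, 0, 0], "grip": 0},
  {"travel": [0, 0.5, 0], "dr": [0, 0, 0], "grip": 0},
  {"travel": [0, 0.5, 0], "dr": [0, 0, 0], "grip": 0},
  {"travel": [0, 0.5, 0], "dr": [0, 0, 0], "grip": 0},
  {"travel": [0, 0.5, 0], "dr": [0, 0, 0], "grip": 0},
  {"travel": [0, 0.5, 0], "dr": [0, 0, 0], "grip": 0},
  {"travel": [0, 0.5, 0], "dr": [0, 0, 0], "grip": 0},
  {"travel": [0, 0, 0], "dr": [0, 0, 0], "grip": 0},
])

```text
clock: 8.83
ee_pos: [0.5255, -0.1757, 0.0122]
tool_rot: [[-0.957, 0.292, 0.002], [0.292, 0.957, -0.001], [-0.002, -0.0, -1.0]]
ft_force: [-0.4, -2.3, 2.2]
opening: -0.0002
```

```bash
python3 -c "
from h import *
look('a6')"
```

```text
tcp [ 525.3 -175.7   11.9] bar [566.  -36.7] [258.6  30. ] L [603.   87.2] R [ 529.  -160.6] phi 16.6 t 8.8833
```

View pics/a6.png

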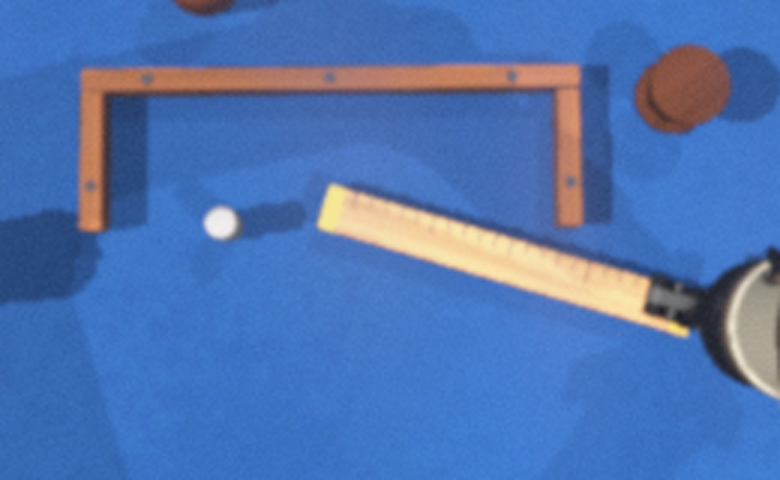

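The bar moved 24 mm straight along its length and kept its angle. Continuing.

arm_command([
  {"travel": [0, 0.5, 0], "dr": [0, 0, 0], "grip": 0},
  {"travel": [0, 0.5, 0], "dr": [0, 0, 0], "grip": 0},
  {"travel": [0, 0.5, 0], "dr": [0, 0, 0], "grip": 0},
  {"travel": [0, 0.5, 0], "dr": [0, 0, 0], "grip": 0},
  {"travel": [0, 0.5, 0], "dr": [0, 0, 0], "grip": 0},
  {"travel": [0, 0.5, 0], "dr": [0, 0, 0], "grip": 0},
  {"travel": [0, 0.5, 0], "dr": [0, 0, 0], "grip": 0},
  {"travel": [0, 0.5, 0], "dr": [0, 0, 0], "grip": 0},
  {"travel": [0, 0.5, 0], "dr": [0, 0, 0], "grip": 0},
  {"travel": [0, 0, 0], "dr": [0, 0, 0], "grip": 0},
])

```text
clock: 9.72
ee_pos: [0.538, -0.1325, 0.0116]
tool_rot: [[-0.957, 0.292, 0.0], [0.292, 0.957, 0.0], [-0.0, 0.0, -1.0]]
ft_force: [-0.4, -2.1, 2.9]
opening: -0.0002
```

```bash
python3 -c "
from h import *
look('a7')"
```

```text
tcp [ 537.8 -132.5   11.4] bar [578.9   6.1] [259.3  30.4] L [616.2 130.3] R [ 541.7 -118.1] phi 16.7 t 9.7667
```

View pics/a7.png

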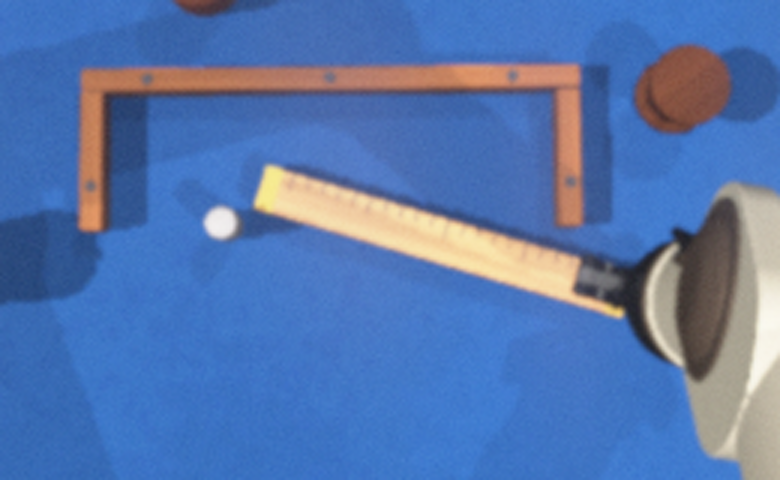

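arm_command([
  {"travel": [0, 0.5, 0], "dr": [0, 0, 0], "grip": 0},
  {"travel": [0, 0.5, 0], "dr": [0, 0, 0], "grip": 0},
  {"travel": [0, 0.5, 0], "dr": [0, 0, 0], "grip": 0},
  {"travel": [0, 0.5, 0], "dr": [0, 0, 0], "grip": 0},
  {"travel": [0, 0.5, 0], "dr": [0, 0, 0], "grip": 0},
  {"travel": [0, 0.5, 0], "dr": [0, 0, 0], "grip": 0},
  {"travel": [0, 0.5, 0], "dr": [0, 0, 0], "grip": 0},
  {"travel": [0, 0.5, 0], "dr": [0, 0, 0], "grip": 0},
  {"travel": [0, 0.5, 0], "dr": [0, 0, 0], "grip": 0},
  {"travel": [0, 0.5, 0], "dr": [0, 0, 0], "grip": 0},
  {"travel": [0, 0, 0], "dr": [0, 0, 0], "grip": 0},
])

```text
clock: 10.68
ee_pos: [0.5527, -0.0831, 0.0113]
tool_rot: [[-0.957, 0.29, 0.0], [0.29, 0.957, 0.001], [0.0, 0.001, -1.0]]
ft_force: [-0.2, -0.4, 2.2]
opening: -0.0001
```

```bash
python3 -c "
from h import *
look('a8')"
```

```text
tcp [552.5 -83.2  11.2] bar [594.8  57.8] [254.9  30.5] L [631.4 179.8] R [558.1 -64.3] phi 16.7 t 10.7333
```

View pics/a8.png

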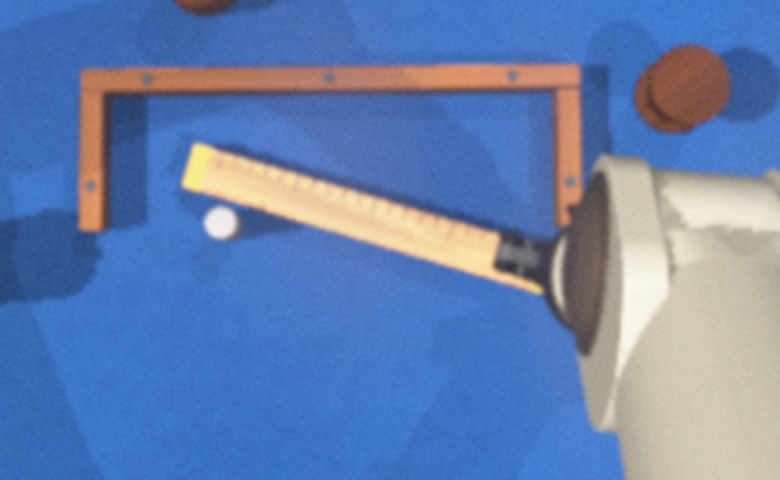

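arm_command([
  {"travel": [0, 0.5, 0], "dr": [0, 0, 0], "grip": 0},
  {"travel": [0, 0.5, 0], "dr": [0, 0, 0], "grip": 0},
  {"travel": [0, 0.5, 0], "dr": [0, 0, 0], "grip": 0},
  {"travel": [0, 0.5, 0], "dr": [0, 0, 0], "grip": 0},
  {"travel": [0, 0.5, 0], "dr": [0, 0, 0], "grip": 0},
  {"travel": [0, 0.4, 0], "dr": [0, 0, 0], "grip": 0},
  {"travel": [0, 0, 0], "dr": [0, 0, 0], "grip": 0},
  {"travel": [0, -1.5, 0], "dr": [0, 0, 0], "grip": 0},
  {"travel": [1.5, -2, 0], "dr": [0, 0, 0], "grip": 0},
  {"travel": [2.5, -1, 0], "dr": [0, 0, 0], "grip": 0},
  {"travel": [2.0, 0, 0], "dr": [0, 0, 0], "grip": 0},
])

```text
clock: 11.65
ee_pos: [0.4883, -0.0853, 0.0113]
tool_rot: [[-0.955, 0.296, -0.001], [0.296, 0.955, -0.001], [0.001, -0.001, -1.0]]
ft_force: [-0.7, -1.0, 0.3]
opening: -0.0001
```

```bash
python3 -c "
from h import *
look('a9')"
```

```text
tcp [483.5 -82.5  10.6] bar [602.5  83.8] [260.8  31. ] L [640.  208.7] R [565.  -41.1] phi 16.7 t 11.7
```

View pics/a9.png

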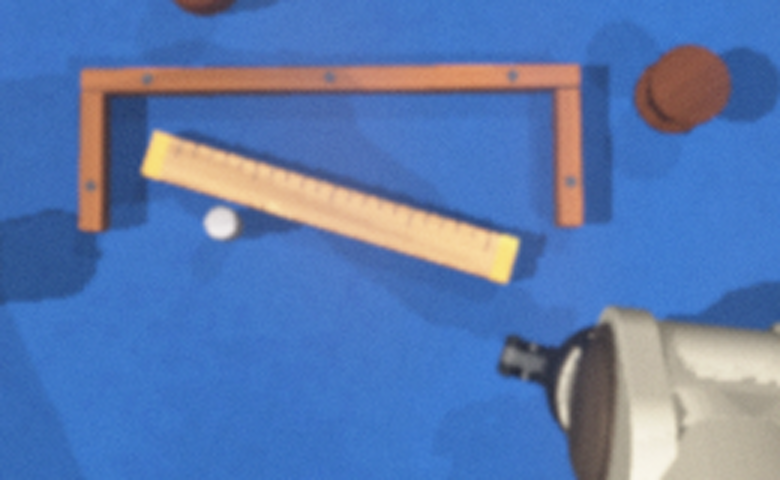

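The bar is behind the peg: L=(640, 209), R=(565, -41), φ=16.7°, centred between the side rails. Now I'll turn the tool square and swing the right end in.

arm_command([
  {"travel": [0, 0, 0], "dr": [0, 0, -5.7], "grip": 0},
  {"travel": [0, 0, 0], "dr": [0, 0, -5.7], "grip": 0},
  {"travel": [0, 0, 0], "dr": [0, 0, -5.3], "grip": 0},
  {"travel": [0, 3, 0], "dr": [0, 0, 0], "grip": 0},
  {"travel": [-1.0, 2.8, 0], "dr": [0, 0, 0], "grip": 0},
  {"travel": [-2.0, 0, 0], "dr": [0, 0, 0], "grip": 0},
  {"travel": [-1.5, 0, 0], "dr": [0, 0, 0], "grip": 0},
  {"travel": [0, 0, 0], "dr": [0, 0, 0], "grip": 0},
])

```text
clock: 12.37
ee_pos: [0.5399, -0.0235, 0.0123]
tool_rot: [[-1.0, 0.003, 0.005], [0.003, 1.0, 0.001], [-0.005, 0.001, -1.0]]
ft_force: [0.4, -0.8, 0.3]
opening: 0.0004
```

```bash
python3 -c "
from h import *
look('b0')"
```

```text
tcp [537.5 -24.2  11.8] bar [609.5 108.7] [208.   30.5] L [639.8 208.2] R [579.2   9.1] phi 16.9 t 12.4167
```

arm_command([
  {"travel": [-0.5, 0, 0], "dr": [0, 0, 0], "grip": 0},
  {"travel": [-0.5, 0, 0], "dr": [0, 0, 0], "grip": 0},
  {"travel": [-0.5, 0, 0], "dr": [0, 0, 0], "grip": 0},
  {"travel": [-0.5, 0, 0], "dr": [0, 0, 0], "grip": 0},
  {"travel": [-0.5, 0, 0], "dr": [0, 0, 0], "grip": 0},
  {"travel": [-0.5, 0, 0], "dr": [0, 0, 0], "grip": 0},
  {"travel": [-0.5, 0, 0], "dr": [0, 0, 0], "grip": 0},
  {"travel": [-0.5, 0, 0], "dr": [0, 0, 0], "grip": 0},
  {"travel": [0, 0, 0], "dr": [0, 0, 0], "grip": 0},
])

```text
clock: 13.17
ee_pos: [0.5771, -0.0253, 0.0116]
tool_rot: [[-1.0, 0.005, 0.002], [0.005, 1.0, 0.0], [-0.002, 0.0, -1.0]]
ft_force: [0.6, -0.1, 0.0]
opening: 0.0
```

```bash
python3 -c "
from h import *
look('b1')"
```

```text
tcp [576.5 -25.2  11.5] bar [619.3 115.6] [205.3  31.4] L [630.  217.7] R [608.6  13.5] phi 6.0 t 13.2167
```

View pics/b1.png

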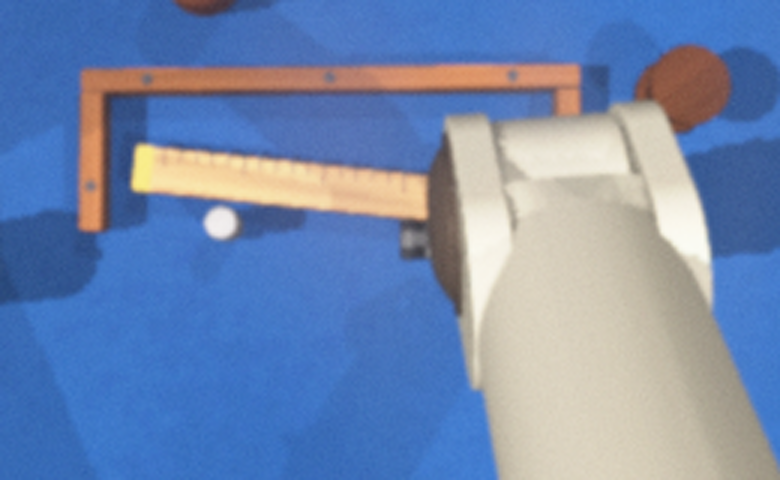

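arm_command([
  {"travel": [-0.5, 0, 0], "dr": [0, 0, 0], "grip": 0},
  {"travel": [-0.5, 0, 0], "dr": [0, 0, 0], "grip": 0},
  {"travel": [-0.5, 0, 0], "dr": [0, 0, 0], "grip": 0},
  {"travel": [-0.5, 0, 0], "dr": [0, 0, 0], "grip": 0},
  {"travel": [0, 0, 0], "dr": [0, 0, 0], "grip": 0},
  {"travel": [1.5, 0, 0], "dr": [0, 0, 0], "grip": 0},
  {"travel": [3.5, 0, 0], "dr": [0, 0, 0], "grip": 0},
  {"travel": [1.0, 3, 0], "dr": [0, 0, 0], "grip": 50},
  {"travel": [0, 3, 0], "dr": [0, 0, 0], "grip": 50},
  {"travel": [0, 3.5, 0], "dr": [0, 0, 0], "grip": 50},
  {"travel": [0, 0, 0], "dr": [0, 0, 0], "grip": 50},
])

```text
clock: 14.13
ee_pos: [0.5362, 0.0797, 0.0121]
tool_rot: [[-1.0, -0.005, 0.002], [-0.005, 1.0, 0.006], [-0.002, 0.006, -1.0]]
ft_force: [0.8, 1.2, 0.7]
opening: 0.0431
```

```bash
python3 -c "
from h import *
look('b2')"
```

```text
tcp [536.4  75.9  12. ] bar [622.9  90.6] [258.8  30.9] L [623.3 220. ] R [622.6 -38.8] phi 0.2 t 14.1833
```

View pics/b2.png

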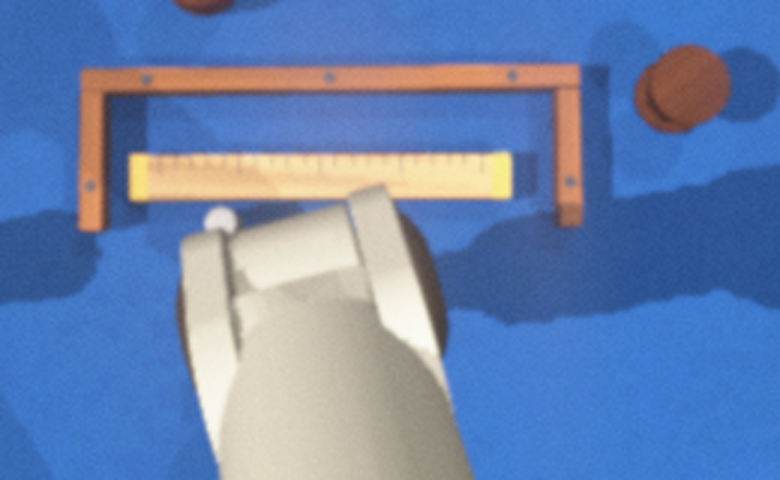

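arm_command([
  {"travel": [0, 0.8, 0.4], "dr": [0, 0, 0], "grip": 40},
  {"travel": [-2.5, 0, 0], "dr": [0, 0, 0], "grip": 40},
  {"travel": [-2.0, 0, 0], "dr": [0, 0, 0], "grip": 40},
  {"travel": [-0.5, 0, 0], "dr": [0, 0, 0], "grip": 40},
  {"travel": [-0.5, 0, 0], "dr": [0, 0, 0], "grip": 40},
  {"travel": [-0.5, 0, 0], "dr": [0, 0, 0], "grip": 40},
  {"travel": [-0.5, 0, 0], "dr": [0, 0, 0], "grip": 40},
  {"travel": [-0.5, 0, 0], "dr": [0, 0, 0], "grip": 40},
  {"travel": [-0.5, 0, 0], "dr": [0, 0, 0], "grip": 40},
  {"travel": [-0.5, 0, 0], "dr": [0, 0, 0], "grip": 40},
  {"travel": [-0.5, 0, 0], "dr": [0, 0, 0], "grip": 40},
  {"travel": [0, 0, 0], "dr": [0, 0, 0], "grip": 40},
])

```text
clock: 15.18
ee_pos: [0.6225, 0.0774, 0.0075]
tool_rot: [[-1.0, 0.005, 0.002], [0.005, 1.0, 0.0], [-0.002, 0.0, -1.0]]
ft_force: [0.8, -0.1, -0.0]
opening: 0.0339
```

```bash
python3 -c "
from h import *
look('b3')"
```

```text
tcp [622.2  77.4   7.6] bar [647.6 -16.4] [45.1 31. ] L [647.8   6.2] R [647.3 -39. ] phi 0.7 t 15.2333
```

View pics/b3.png

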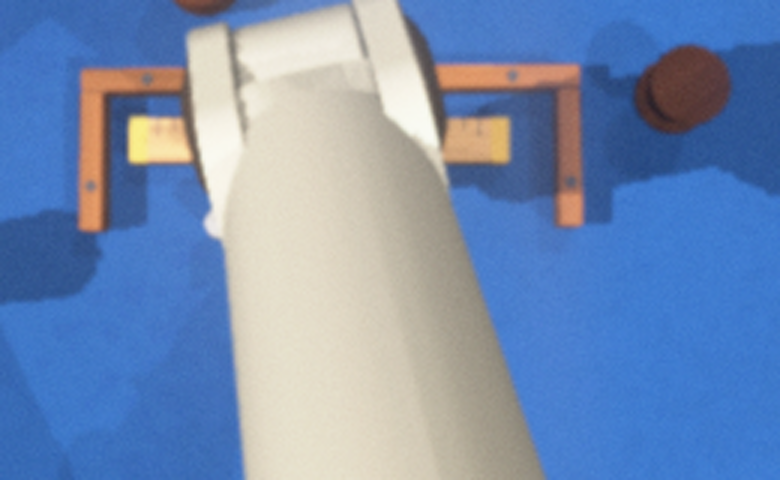

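arm_command([
  {"travel": [-0.4, 0, 0], "dr": [0, 0, 0], "grip": 40},
  {"travel": [-0.4, 0, 0], "dr": [0, 0, 0], "grip": 40},
  {"travel": [-0.4, 0, 0], "dr": [0, 0, 0], "grip": 40},
  {"travel": [-0.2, 0, 0], "dr": [0, 0, 0], "grip": 40},
  {"travel": [-0.1, 0, 0], "dr": [0, 0, 0], "grip": 40},
  {"travel": [-0.1, 0, 0], "dr": [0, 0, 0], "grip": 40},
  {"travel": [0, 0, 0], "dr": [0, 0, 0], "grip": 40},
])

```text
clock: 15.82
ee_pos: [0.6368, 0.0774, 0.0074]
tool_rot: [[-1.0, 0.005, -0.001], [0.005, 1.0, 0.0], [0.001, 0.0, -1.0]]
ft_force: [-4.3, 0.8, 2.5]
opening: 0.0342
```

```bash
python3 -c "
from h import *
look('b4')"
```

```text
tcp [636.8  77.4   7.4] bar [662.6 219.4] [67.6 83.5] L [650.4 259.3] R [674.9 179.5] phi -17.1 t 15.8667
```

View pics/b4.png

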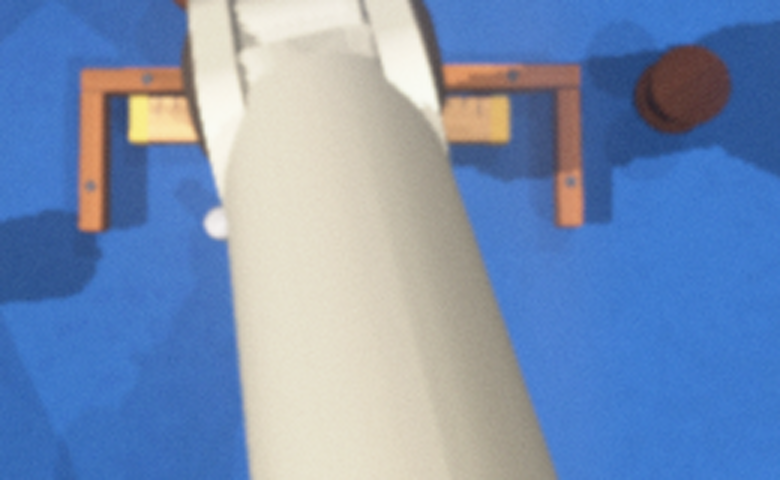

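The force rises to about 4 N and the bar is at the rail. I'll add a touch more to seat both ends.

arm_command([
  {"travel": [-0.1, 0, 0], "dr": [0, 0, 0], "grip": 40},
  {"travel": [-0.1, 0, 0], "dr": [0, 0, 0], "grip": 40},
  {"travel": [0, 0, 0], "dr": [0, 0, 0], "grip": 40},
  {"travel": [0, 0, 0], "dr": [0, 0, 0], "grip": 40},
])

```text
clock: 16.2
ee_pos: [0.6395, 0.0774, 0.0074]
tool_rot: [[-1.0, 0.005, 0.001], [0.005, 1.0, 0.0], [-0.001, 0.0, -1.0]]
ft_force: [-0.4, 0.5, 0.4]
opening: 0.0342
```

arm_command([
  {"travel": [-0.1, 0, 0], "dr": [0, 0, 0], "grip": 40},
  {"travel": [-0.1, 0, 0], "dr": [0, 0, 0], "grip": 40},
  {"travel": [0, 0, 0], "dr": [0, 0, 0], "grip": 40},
  {"travel": [0, 0, 0], "dr": [0, 0, 0], "grip": 40},
])

```text
clock: 16.53
ee_pos: [0.6409, 0.0772, 0.0074]
tool_rot: [[-1.0, 0.005, -0.0], [0.005, 1.0, -0.0], [0.0, -0.0, -1.0]]
ft_force: [-3.6, -0.9, 2.2]
opening: 0.034
```

arm_command([
  {"travel": [-0.1, 0, 0], "dr": [0, 0, 0], "grip": 40},
  {"travel": [-0.1, 0, 0], "dr": [0, 0, 0], "grip": 40},
  {"travel": [0, 0, 0], "dr": [0, 0, 0], "grip": 40},
  {"travel": [0, 0, 0], "dr": [0, 0, 0], "grip": 40},
])

```text
clock: 16.87
ee_pos: [0.6415, 0.0771, 0.0073]
tool_rot: [[-1.0, 0.005, -0.003], [0.005, 1.0, -0.0], [0.003, -0.001, -1.0]]
ft_force: [-6.9, -0.5, 3.7]
opening: 0.0344
```

It moved 0.6 mm for 2 mm commanded while the force rose, so the bar is seated on the rail. I'll retreat straight back, then up.

arm_command([
  {"travel": [0.5, 0, 0], "dr": [0, 0, 0], "grip": 40},
  {"travel": [2.0, 0, 0], "dr": [0, 0, 0], "grip": 40},
  {"travel": [3, 0, 0], "dr": [0, 0, 0], "grip": 40},
  {"travel": [3, 0, -1], "dr": [0, 0, 0], "grip": 40},
  {"travel": [3, 0, -2.5], "dr": [0, 0, 0], "grip": 40},
  {"travel": [2, 0, -3.5], "dr": [0, 0, 0], "grip": 40},
  {"travel": [0, 0, -4], "dr": [0, 0, 0], "grip": 40},
  {"travel": [0, 0, -4], "dr": [0, 0, 0], "grip": 40},
  {"travel": [0, 0, 0], "dr": [0, 0, 0], "grip": 40},
  {"travel": [0, 0, 0], "dr": [0, 0, 0], "grip": 40},
])

```text
clock: 17.7
ee_pos: [0.5116, 0.0785, 0.1611]
tool_rot: [[-1.0, 0.005, 0.01], [0.005, 1.0, 0.002], [-0.01, 0.002, -1.0]]
ft_force: [-0.8, -0.9, -0.3]
opening: 0.0341
```

```bash
python3 -c "
from h import *
look('c0')
c=r.read_camera('scene');cv2.imwrite('pics/sc.png',c['img'][:,:,::-1])
c=r.read_camera('top');cv2.imwrite('pics/tc.png',c['img'][:,:,::-1])"
```

```text
tcp [509.8  78.1 159. ] bar [673.7  91.6] [ 43.9 262.1] L [673.  222.6] R [674.4 -39.4] phi -0.3 t 17.75
```

View pics/tc.png

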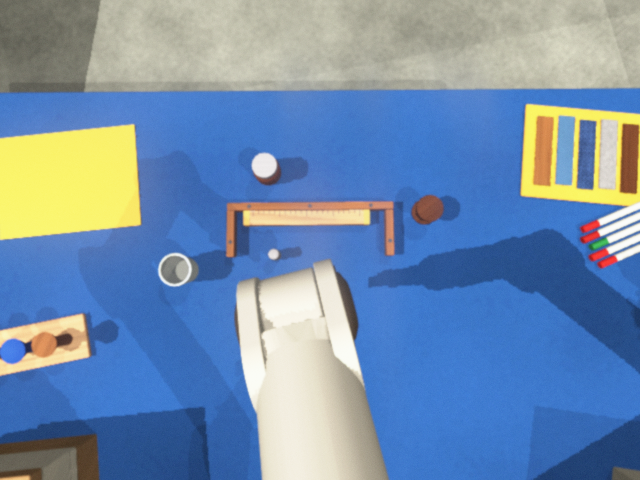

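View pics/sc.png

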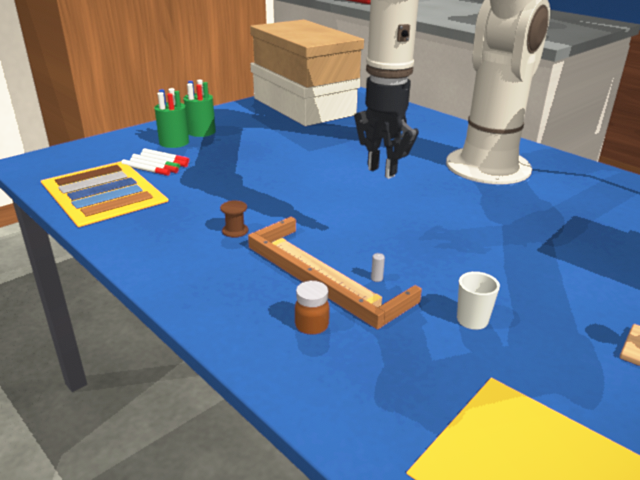

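View pics/c0.png

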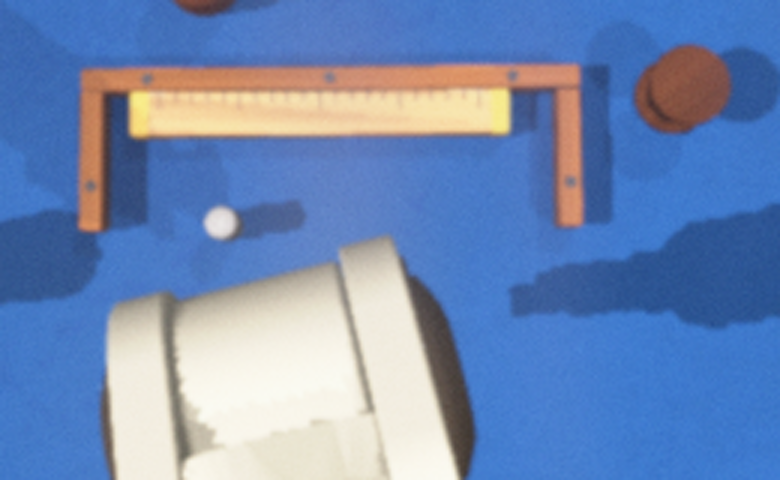

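The bar lies flush along the back rail, columns 244–370 in the top view, with no gap at either end. The jar (265,168), spool (427,209) and cup (175,269) are at their starting pixels, and the arm is clear at z≈0.16.

```bash
python3 -c "
from plant import r
s=r.get_state();print(s['clock'],s['ft_force']);print(r.hand_in())"
```

```text
17.85 [-0.72658413 -0.71740222 -0.65626838]
the job is handed in; nothing more can be done
None
```

The straightedge is in the bay, lying flat against the back rail, and I handed the job in at 17.85 s. No verdict was reported.

I pushed the near side with the open fingertips to angle the left end in past the peg (about 17°). With shut fingers I slid the bar along from its right end and swung that end in, then pushed the bar square onto the back rail. The bar was never gripped or lifted.

**Final checks, from the top and scene views:**
- **Position:** the bar's long axis measured about -0.3° in the world frame, which matches the back rail. Its ends are at y ≈ 223 and -39 mm, between the side rails at 237 and -73 mm.
- **Contact with the back rail:** no gap shows at either end. On the last push the tool stalled, moving 0.6 mm for 2 mm commanded.
- **Forces:** the highest wrist reading at the end of a move was about 8 N. I only read it between moves, so short peaks would not show.
- **Bystanders and robot:** the spool, jar and cup look unmoved by eye, at the same pixels as at the start. The arm is clear at about 0.16 m height.

**Checks that disagreed:**
- The final colour mask merged the bar with part of the rail, giving a width of 44 mm instead of 30. The exact distance of the bar from the back rail therefore rests on the pictures and the stalled push, not on that measurement.
- The peg measured about 77 mm left of the bay's origin, against the stated "about 85". I worked from the measured value.

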